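# Lock a circuit board into its test fixture with the square key

## Robot

A 6-joint arm with a two-finger parallel gripper is mounted at the origin on the work surface. World frame = base frame: x ahead of the robot, y to its left, z up, the work surface at z = 0. Lengths are in m, angles in rad, forces in N, time in s.
With the tool pointing down it reaches from about 0.425 to 0.95 m from the base axis. Payload 3.5 kg.
Tool frame: the origin (TCP) lies on the centre line of the jaws, within the pads' length; the fingertips stand 14 mm ahead of it and the grasp point (between the pads) lies 5 mm behind it (ctrl.finger_overhang is the distance from the TCP to the fingertips, in m); z points along the fingers, y is the line along which they close (so a half turn about z gives the same grasp; the last joint's range is limited). The gripper opens to 85 mm and grips with 20 to 120 N. Pads are 22 mm wide; open, the fingers measure 114 mm over their backs; the gripper's body (76 mm by 85 mm) begins 54 mm behind the grasp point. The pads swing forward as they close: fully open they stand 13 mm farther back than shut.
Start: joints at [1.133, 0.286, 1.577, -0, 1.279, -0.15], TCP at [0.192, 0.647, 0.245] pointing down, gripper open.
Joint ranges: [-2.77, 2.77], [-0.9, 2.22], [0.21, 2.48], [-1.53, 4.67], [0.24, 2.81], [-2.84, 2.84]. Speed limits (rad/s): [2.79, 2.79, 3.14, 3.14, 3.14, 3.14].

## Interface

Orientations are given as a unit quaternion [x, y, z, w].
In Python, from plant import ctrl gives the robot as it stands.
- The arm moves only by the tool send_rows, never from a script. Its argument "moves" is text: rows parted by semicolons, each of 7 numbers parted by spaces: the turn, a rotation vector about the tool's x, y, z in units of 360 degrees (1.0 is 360 degrees), then the shift along the tool's x, y, z in units of 20 cm (1.0 is 20 cm), then the gripper's target within -1 to 1 (fully open at 1, half-way at 0, shut at -1). A call has 1 to 12 rows; each row is the pose to reach, as a shift and turn from the pose commanded when the call began, along the tool's axes at that moment, turning the shorter way round; what a row does not reach only later rows make up. A row lasts 1/8 s, in which the tool goes at most 62.5 mm and 10.7 degrees, less where a joint would pass 70% of its speed; a pose out of reach is approached as far as the arm can. A call with a number of a shift or a turn outside -1 to 1 is refused whole. A call with a gripper value outside its range is refused whole. The fingers move at their own pace and stop on an object; "newtons" is the grip in N (left out, the last holds). Time passes only in rows, so rows that repeat a pose let the fingers close. It gives the time, the measured TCP pose, the force, the opening and the grip force at its end, in the units of the state.
- ctrl.get_state(): the state, without advancing time (a new reading comes with each control period).
- ctrl.read_camera(name): name is "side" or "top" or "wrist"; returns a dict with "image" (400x640x3 uint8, red, green, blue), "fovy" (degrees; the focal length in pixels is half the picture's height over the tangent of half this angle, whatever the lens; pixels are square), "cx", "cy" (the principal point, pixels), "extrinsics" (4x4, takes a point from camera to world coordinates). Camera axes: x right, y up, looking along -z (the intrinsics and any distortion apply to the point x, -y, -z); pixel columns grow to the right and rows downward; lengths in m; the calibration is good to about 2 mm. A picture is of the moment at which its call begins. There is no depth.
- ctrl.sign_off(): hands the job in; it is judged then, once.
The state is a dict: "time": time; "qpos": joint angles; "dq": joint speeds; "joint_efforts": joint torques, N m; "eef_pos": TCP position; "tcp_rot": TCP orientation; "contact_force": force on the tool from outside, world axes, zero at the start; "wrist_torque": the same for the moment, N m; "opening": opening from 0.0 (shut) to 1.0 (fully open); "finger_force": force on a finger pad.
Only numpy, scipy, OpenCV 4.12 (cv2) and the standard library are available. Lean on these libraries where they do the work, as an engineer would, in place of code of your own. Each camera call takes 0.05 s, during which the arm holds its last target. There are 200 camera calls.

## Task

Push the circuit board fully home against the end stop of its fixture, then take the square key from the wooden stand, work its tip down into the square recess of the fixture's knob and turn the knob clockwise as far as it goes, so that the bolt slides out behind the board. Then put the key upright back, fully down, in the hole it came from and let go. Leave the other things on the bench where they are.

Things in the scene. Friction and masses are not known exactly. Their poses are not given: they have to be found in the camera images.
- fixture: Fixed aluminium board fixture: base plate 190 x 150 x 8 mm (x, y, z); origin at the centre of its underside, on the bench. A channel 74 mm wide runs along its x axis, centred on y = +20 mm, between dark rails 12 mm wide, tops 24 mm above the bench, from x = -70 to +85 mm. It is open at the -x end, towards the robot, and closed by the end stop at the +x end.
- stop_face (a point): Middle of the end stop's face in the channel, on the base plate's top 8 mm above the bench (x = +75, y = +20 mm in the fixture's frame; axes as the fixture's). The stop is 98 mm wide, its top 30 mm above the bench. A board that is home has its far edge here, its near edge at x = -25 and its centre at x = +25 mm in the fixture's frame.
- board: Loose circuit board on a rigid aluminium carrier, 100 x 70 mm (x, y), about 160 g, lying in the channel on the base plate. Carrier and board are 10 mm thick, parts on top reach 29 mm above the underside. Origin at the centre of the underside; x along the 100 mm side. It starts 20 to 32 mm short of home, towards the robot, covering the bolt's way, and slides with a light push on its near edge.
- knob_mouth (a point): On the vertical axis of the captive knob, in the plane of its top face, 42 mm above the bench (x = -32, y = -52 mm in the fixture's frame; axes as the fixture's, NOT turning with the knob). The knob is a flat steel disc 34 mm across on a round housing 44 mm across, with a square recess 14.5 mm wide, 14 mm deep, vertical walls. The angle of the recess is not given: find it by feel or sight.
- knob (a joint): Turn of the knob from its start, rad (tells nothing of the recess's angle, which differs every time and repeats every 90 degrees): 0 = bolt back, grows clockwise seen from above, hard stop at 1.571. Friction 0.08 N m; it stays. The well-centred key drops in within about 10 degrees of the recess, else stands on its edge with the point about 4 mm down. In it, about 14 degrees of play either way.
- bolt (a joint): Travel of the round steel bolt (8 mm thick, axis 14 mm above the bench, at x = -32 mm in the fixture's frame), m: 0 = hidden in the right-hand (-y) rail, 0.014 = out across the channel just behind the near edge of a board that is home. Geared to the knob; a board in its way blocks both.
- key: The square key: loose, stands in one hole of the stand. Origin at the centre of its lower end (tip), z up to the handle. From the tip: conical point 4 mm long (8 mm wide at the end), square steel shank 12 mm wide up to 45 mm, collar 30 mm across from 45 to 50 mm, black square handle 24 mm wide from 50 to 98 mm; flats of both along its x and y. 100 g. Tip 5 mm above the bench at the start.
- stand: Fixed wooden tool stand, 60 x 170 x 50 mm; origin at the centre of its underside. Two upright through holes 21 mm wide at y = +45 and -45 mm in its frame, edges chamfered by 2 mm; key and nut driver hang in them by their collars, in either order.
- nut_driver: Bystander, loose, in the stand's other hole: round black handle 34 mm across, up to 100 mm above its lower end; round shank 16 mm. Origin at the centre of its lower end. Leave it.
- wheel: Bystander: toy car wheel lying flat, 66 mm across, 26 mm high; origin under its centre.
- gearmotor: Bystander: yellow gear motor, about 95 x 22 x 19 mm; origin under its box.
- cell: Bystander: lying green battery cell, 65 x 18 x 18 mm; origin under its centre.
- pliers: Bystander: pliers with red grips, about 130 x 60 x 14 mm; origin at the bench under the joint.
- spool: Bystander: metal spool 60 mm across, 42 mm high; origin under its centre.
- heatsink: Bystander: aluminium heat sink 40 x 40 x 25 mm; origin under its centre.
- offcut: Bystander: plywood offcut 50 x 35 x 12 mm; origin under its centre.
There are look-alikes about, which are no part of the job. Leave any orange, pink or purple look-alike of the board alone.

How it is judged:
By the outcome, as a careful person would: the job done as asked, in the order asked, and still so for the second after the job is handed in, with the robot touching nothing.
It also fails if it takes over 72 s, if anything falls off the work surface, if the arm or the gripper's body presses on something with over 40 N, if the wrist force passes 120 N, or if a joint passes its speed limit or range.

## Working session

There is one attempt and no reset: what is moved stays moved. The work goes in short steps, Python scripts to look and compute and a tool call to move; the robot and the scene stay as the last step left them, time stands still between calls to the robot, and variables do not carry over. Pictures are saved under pics/ and viewed, at most 10 in all, crops included, and the job is handed in when it is done.

Besides the shell and the picture viewer there is one more tool, called after "Emit:" as name(argument=value, ...) on one line, values as JSON. send_rows: Moves the arm, as the interface text tells. Its arguments: {"type":"object","properties":{"moves":{"type":"string"},"newtons":{"type":"number"}},"required":["moves"]}

```bash
mkdir -p pics; ls; python3 - <<'E'
from plant import ctrl
import cv2,numpy as np
for n in("top","side"):
    c=ctrl.read_camera(n);cv2.imwrite(f"pics/{n}0.png",c["image"][:,:,::-1])
    print(n,c["fovy"],c["cx"],c["cy"],np.round(c["extrinsics"],4).tolist(),[k for k in c])
s=ctrl.get_state();print(s)
E
```

```text
pics
top 44.583113051381204 319.6780105788338 199.23842296055366 [[0.0256, 0.985, -0.1704, 0.2525], [-0.9995, 0.022, -0.0231, 0.0079], [-0.019, 0.1709, 0.9851, 1.5242], [0.0, 0.0, 0.0, 1.0]] ['image', 'fovy', 'cx', 'cy', 'extrinsics']
side 52.15037849440687 318.2418267267748 196.31338403051168 [[0.8505, 0.409, -0.3308, 0.1409], [-0.526, 0.6548, -0.5428, -0.5442], [-0.0054, 0.6356, 0.772, 0.8578], [0.0, 0.0, 0.0, 1.0]] ['image', 'fovy', 'cx', 'cy', 'extrinsics']
{'time': 0.1, 'qpos': array([ 1.13303844e+00,  2.87109426e-01,  1.57803946e+00,  1.94102501e-05,
        1.27855177e+00, -1.50036534e-01]), 'dq': array([-9.07545981e-04, -1.62162782e-03, -2.98058035e-03,  1.96035177e-04,
       -7.41897125e-05,  9.32504902e-05]), 'joint_efforts': array([ 8.93316992e-04, -4.07294762e+01, -2.93699563e+01, -1.48872205e-04,
        3.37775724e-03, -1.14121661e-06]), 'eef_pos': array([0.19129628, 0.64674663, 0.24405907]), 'tcp_rot': array([ 1.43367665e-01,  9.89668935e-01, -1.00611847e-03, -3.14220717e-04]), 'contact_force': array([-0.77386657, -0.37600233,  0.36200928]), 'wrist_torque': array([ 0.08071571, -0.00147326, -0.01069854]), 'finger_force': 0.0, 'opening': 0.9994547576020376}
```

View pics/top0.png

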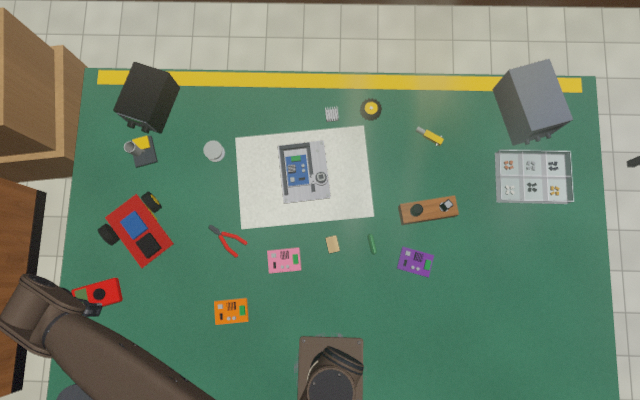

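View pics/side0.png

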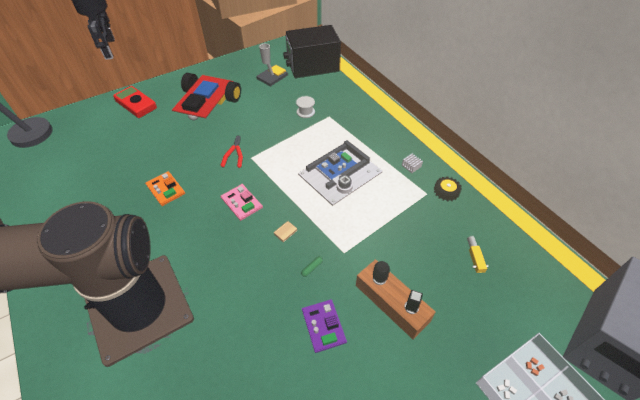

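Top view: x runs up and y runs left. The fixture is at about (303,172), with the blue board in it and the knob at (321,177). The stand is at (429,210), with the key (square handle) at (447,205) and the nut driver at (417,210).

```bash
cat > h.py <<'E'
from plant import ctrl
import cv2,numpy as np
from scipy.spatial.transform import Rotation as R
def cam(n,f=None):
    c=ctrl.read_camera(n)
    if f: cv2.imwrite(f"pics/{f}.png",c["image"][:,:,::-1])
    return c
def foc(c): return 200/np.tan(np.radians(c["fovy"]/2))
def ray(c,u,v):
    f=foc(c);E=np.array(c["extrinsics"])
    return E[:3,3],E[:3,:3]@np.array([(u-c["cx"])/f,-(v-c["cy"])/f,-1])
def pt(c,u,v,z):
    o,d=ray(c,u,v);return o+d*(z-o[2])/d[2]
def proj(c,p):
    E=np.array(c["extrinsics"]);q=E[:3,:3].T@(np.array(p)-E[:3,3]);f=foc(c)
    return c["cx"]+f*q[0]/-q[2],c["cy"]-f*q[1]/-q[2]
def tri(a,b):
    A=0;B=0
    for o,d in(a,b):
        d=d/np.linalg.norm(d);P=np.eye(3)-np.outer(d,d);A=A+P;B=B+P@o
    return np.linalg.solve(A,B)
def rel(p,yaw=None):
    """row numbers (turn about tool z in revs, shift/0.2) for TCP to go to p with tool-y at world angle yaw, pointing down"""
    s=ctrl.get_state();T=R.from_quat(s["tcp_rot"])
    return np.round(T.inv().apply(np.array(p)-s["eef_pos"])/.2,4)
def st():
    s=ctrl.get_state();m=R.from_quat(s["tcp_rot"]).as_matrix()
    print("t",round(s["time"],2),"p",np.round(s["eef_pos"],4),"xang",round(np.degrees(np.arctan2(m[1,0],m[0,0])),2),"z",np.round(m[:,2],3),"F",np.round(s["contact_force"],1),"M",np.round(s["wrist_torque"],2),"op",round(s["opening"],3),"ff",round(s["finger_force"],1),"q6",np.round(s["qpos"],2))
E
python3 - <<'E'
from h import *
t=cam("top");s=cam("side");w=cam("wrist","w0")
print("stand",pt(t,429,210,.05),"key",pt(t,447,205,.1),"nut",pt(t,417,210,.1),"key tri",tri(ray(t,447,205),ray(s,415,297)))
print("knob",pt(t,321,177,.042),"fix",pt(t,303,172,.01), tri(ray(t,321,177),ray(s,345,181)))
for u,v in((278,148),(324,141),(330,198),(286,203)):print(pt(t,u,v,.01))
E=np.array(w["extrinsics"]);T=R.from_quat(ctrl.get_state()["tcp_rot"]).as_matrix();p=ctrl.get_state()["eef_pos"]
print("cam in tool",T.T@(E[:3,3]-p),(T.T@E[:3,:3]).round(3),w["fovy"]); st()
E
```

```text
stand [ 0.48166358 -0.29093488  0.05      ] key [ 0.48997437 -0.33372165  0.1       ] nut [ 0.473091   -0.24566118  0.1       ] key tri [ 0.4910437  -0.33431924  0.1004566 ]
knob [0.57907929 0.04041228 0.042     ] fix [0.60118321 0.09882525 0.01      ] [0.58075095 0.04025028 0.03720694]
[0.67851222 0.18173094 0.01      ]
[0.70477356 0.03444336 0.01      ]
[0.51906653 0.01105534 0.01      ]
[0.49998832 0.14927344 0.01      ]
cam in tool [ 0.0812445  -0.00020171 -0.12828141] [[ 0.001  0.948  0.317]
 [ 1.    -0.001  0.   ]
 [ 0.001  0.317 -0.948]] 63.669064476197505
t 0.25 p [0.1914 0.647  0.2446] xang 163.51 z [-0.001 -0.001 -1.   ] F [ 1.3  0.1 -0.2] M [ 0.03  0.01 -0.04] op 1.0 ff 0.0 q6 [ 1.13  0.29  1.58 -0.    1.28 -0.15]
```

Emit:
send_rows(moves="0 0 0 -0.915 -0.69 0 -1;0 0 0 -0.915 -0.69 0 -1;0 0 0 -0.915 -0.69 0 -1;0 0 0 -0.915 -0.69 0 -1")

```text
time: 0.75
eef_pos: [0.329, 0.4609, 0.2453]
tcp_rot: [0.144, 0.99, -0.0, 0.0]
contact_force: [0.3, -0.0, -0.5]
opening: 0.143
finger_force: 0.0
```

Emit:
send_rows(moves="0 0 0 -0.915 -0.69 0 -1;0 0 0 -0.915 -0.69 0 -1;0 0 0 -0.915 -0.69 0 -1;0 0 0 -0.915 -0.69 0 -1")

```text
time: 1.25
eef_pos: [0.4654, 0.2764, 0.2455]
tcp_rot: [0.144, 0.99, 0.0, 0.0]
contact_force: [-0.0, 0.1, 0.7]
opening: 0.004
finger_force: 0.0
```

Emit:
send_rows(moves="0 0 -0.07 -0.915 -0.69 0.2 -1;0 0 -0.07 -0.915 -0.69 0.2 -1;0 0 -0.07 -0.915 -0.69 0.2 -1;0 0 -0.07 -0.915 -0.69 0.2 -1;0 0 -0.07 -0.915 -0.69 0.2 -1;0 0 -0.07 -0.915 -0.69 0.2 -1")

```text
time: 2.0
eef_pos: [0.6001, 0.0947, 0.2051]
tcp_rot: [-0.076, 0.997, 0.0, -0.0]
contact_force: [-0.6, 0.4, -0.4]
opening: -0.002
finger_force: 0.0
```

```bash
python3 - <<'E'
from h import *
st();c=cam("wrist","w1");st();print(ctrl.finger_overhang)
E
```

```text
t 2.0 p [0.6001 0.0947 0.2051] xang -171.31 z [-0.001  0.    -1.   ] F [-0.6  0.4 -0.4] M [ 0.01 -0.01 -0.  ] op -0.002 ff 0.0 q6 [-0.01  0.18  1.78  0.    1.18 -1.73]
t 2.05 p [0.6    0.0953 0.2054] xang -171.25 z [-0.  0. -1.] F [ 0.4 -0.5  0.3] M [0.08 0.01 0.06] op -0.001 ff 0.0 q6 [-0.01  0.17  1.78  0.    1.18 -1.73]
0.014
```

View pics/w1.png

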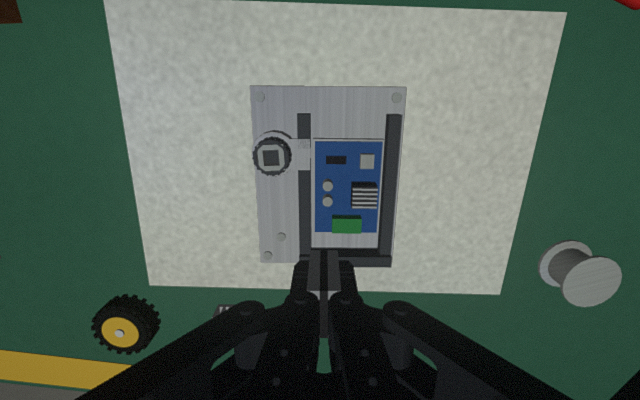

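```bash
python3 - <<'E'
from h import *
i=cv2.imread("pics/w1.png")[75:225,235:415]
cv2.imwrite("pics/w1c.png",cv2.resize(i,None,fx=4,fy=4,interpolation=cv2.INTER_CUBIC))
E
```

```text
(no output)
```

View pics/w1c.png

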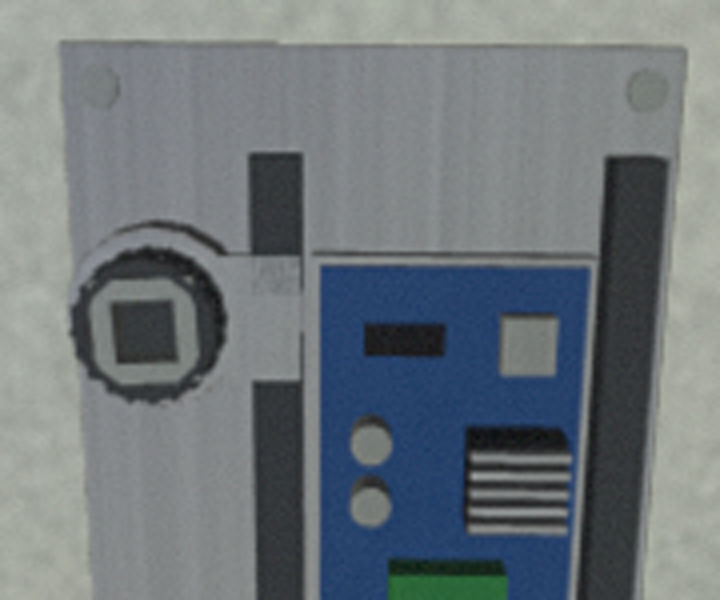

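```bash
cat >> h.py <<'E'
def fit(F,W):
    F=np.array(F)[:,:2];W=np.array(W)[:,:2];f0=F.mean(0);w0=W.mean(0)
    z=np.sum(((W-w0)@[1,1j])*np.conj((F-f0)@[1,1j]));a=np.angle(z);M=np.array([[np.cos(a),-np.sin(a)],[np.sin(a),np.cos(a)]])
    t=w0-M@f0;return a,t,W-(F@M.T+t)
E
python3 - <<'E'
from h import *
c=cam("wrist")
L=[((250,85.5),.008,(-95,-75)),((406.5,87),.008,(-95,75)),((297,113.25),.024,(-70,-29)),((310.5,113.25),.024,(-70,-17)),((386.5,114.25),.024,(-70,57)),((402,114.5),.024,(-70,69)),((261,262),.008,(95,-75))]
k=[pt(c,*p,.042) for p in((262.75,150.5),(278.5,150),(279.5,165.25),(264.25,165.75))]
W=[pt(c,*p,z) for p,z,_ in L];F=[np.array(f)/1e3 for *_,f in L]
km=np.mean(k,0);W.append(km);F.append(np.array([-.032,-.052]))
a,t,r=fit(F,W);print("yaw",np.degrees(a),"t",t,"res mm\n",(r*1e3).round(1))
M=np.array([[np.cos(a),-np.sin(a)],[np.sin(a),np.cos(a)]])
g=lambda x,y:M@[x,y]+t
print("knob meas",km,"model",g(-.032,-.052))
for i in range(4):
    d=k[(i+1)%4]-k[i];print("recess side",np.linalg.norm(d[:2])*1e3,np.degrees(np.arctan2(d[1],d[0]))%90)
for u,v in((314,138.5),(382,139)):
    print("edge fixt",M.T@(pt(c,u,v,.018)[:2]-t))
print("stop",g(.075,.02),"near",g(-.070,.02),g(-.025,.02))
E
```

```text
yaw 8.460423773275407 t [0.60552596 0.09976845] res mm
 [[ 0.2  0.8]
 [ 0.8 -0. ]
 [-0.4  0.2]
 [-0.5  0.7]
 [ 0.4 -2.5]
 [ 0.2 -0.1]
 [-0.8  0.6]
 [ 0.2  0.4]]
knob meas [0.58170413 0.04397789 0.042     ] model [0.58152476 0.04362629]
recess side 14.315659279249948 10.60561641837856
recess side 14.053012254812597 10.015454322347203
recess side 14.07389975063254 10.693084338157078
recess side 14.074086500178414 11.000624350464193
edge fixt [-0.04645289 -0.01321701]
edge fixt [-0.04635102  0.05280083]
stop [0.67676726 0.13058528] near [0.53334519 0.10925197] [0.57785549 0.11587265]
```

Close-up: knob mouth centre is at (271,158) and its recess at about 10.6° world (mod 90). The board's near edge is at row 139, about 21 mm short of home, and the fixture's yaw is 8.5°.

```bash
cat >> h.py <<'E'
A=np.radians(8.46);FM=np.array([[np.cos(A),-np.sin(A)],[np.sin(A),np.cos(A)]]);FT=np.array([.60552,.09977])
def g(x,y,z): return np.r_[FM@[x,y]+FT,z]
def fx(p): return FM.T@(np.array(p)[:2]-FT)
E
python3 - <<'E'
from h import *
print(rel(g(-.074,.02,.1)),rel(g(-.074,.02,.026)),rel(g(-.036,.02,.026)))
E
```

```text
[0.3386 0.1182 0.5281] [0.3387 0.1181 0.8981] [0.1487 0.117  0.8982]
```

Emit:
send_rows(moves="0 0 0 0.339 0.118 0.53 -1;0 0 0 0.339 0.118 0.53 -1;0 0 0 0.339 0.118 0.9 -1;0 0 0 0.339 0.118 0.9 -1;0 0 0 0.339 0.118 0.9 -1;0 0 0 0.339 0.118 0.9 -1")

```text
time: 2.85
eef_pos: [0.5322, 0.1079, 0.0277]
tcp_rot: [-0.076, 0.997, -0.0, 0.002]
contact_force: [-0.4, -0.3, -0.3]
opening: -0.001
finger_force: 0.0
```

```bash
python3 - <<'E'
from h import *
st();p=ctrl.get_state()["eef_pos"];print(fx(p)); print(rel(g(-.04,.02,.026)))
E
```

```text
t 2.85 p [0.5322 0.1079 0.0277] xang -171.25 z [ 0.005  0.    -1.   ] F [-0.4 -0.3 -0.3] M [-0.01  0.05 -0.04] op -0.001 ff 0.0 q6 [ 0.01  0.29  2.03  0.    0.82 -1.71]
[-0.07136334  0.01886577]
[-0.1568  0.0049  0.0094]
```

Emit:
send_rows(moves="0 0 0 -0.05 0 0.005 -1;0 0 0 -0.08 0 0.005 -1;0 0 0 -0.1 0 0.005 -1;0 0 0 -0.12 0 0.005 -1;0 0 0 -0.14 0 0.005 -1;0 0 0 -0.155 0 0.005 -1;0 0 0 -0.165 0 0.005 -1;0 0 0 -0.175 0 0.005 -1;0 0 0 -0.175 0 0.005 -1")

```text
time: 3.98
eef_pos: [0.5649, 0.1128, 0.0244]
tcp_rot: [-0.076, 0.997, 0.0, 0.0]
contact_force: [0.7, 0.2, 0.7]
opening: -0.004
finger_force: 0.0
```

```bash
python3 - <<'E'
from h import *
st();p=ctrl.get_state()["eef_pos"];print(fx(p))
E
```

```text
t 3.98 p [0.5649 0.1128 0.0244] xang -171.29 z [ 0.001  0.    -1.   ] F [0.7 0.2 0.7] M [-0.01  0.05 -0.03] op -0.004 ff 0.0 q6 [ 0.02  0.35  1.95  0.    0.84 -1.7 ]
[-0.03829271  0.01890797]
```

Continue gently until the force rises.

Emit:
send_rows(moves="0 0 0 -0.01 0 0 -1;0 0 0 -0.015 0 0 -1;0 0 0 -0.02 0 0 -1;0 0 0 -0.02 0 0 -1")

```text
time: 4.47
eef_pos: [0.567, 0.1132, 0.0243]
tcp_rot: [-0.076, 0.997, -0.0, -0.002]
contact_force: [-6.1, -1.3, 4.7]
opening: -0.005
finger_force: 3.2
```

```bash
python3 - <<'E'
from h import *
st();p=ctrl.get_state()["eef_pos"];print(fx(p))
E
```

```text
t 4.47 p [0.567  0.1132 0.0243] xang -171.27 z [-0.005 -0.001 -1.   ] F [-6.1 -1.3  4.7] M [-0.21  0.99  0.02] op -0.005 ff 3.2 q6 [ 0.02  0.36  1.94 -0.    0.85 -1.7 ]
[-0.03616417  0.01897038]
```

Emit:
send_rows(moves="0 0 0 -0.01 0 0 -1;0 0 0 -0.015 0 0 -1")

```text
time: 4.72
eef_pos: [0.5672, 0.1133, 0.0241]
tcp_rot: [-0.076, 0.997, -0.0, -0.007]
contact_force: [-14.2, -3.1, 13.0]
opening: 0.003
finger_force: 7.8
```

```bash
python3 - <<'E'
from h import *
st();p=ctrl.get_state()["eef_pos"];print(fx(p))
E
```

```text
t 4.72 p [0.5672 0.1133 0.0241] xang -171.23 z [-0.013 -0.002 -1.   ] F [-14.2  -3.1  13. ] M [-0.57  2.43  0.  ] op 0.003 ff 7.8 q6 [ 0.02  0.36  1.93 -0.    0.86 -1.7 ]
[-0.03588171  0.01902837]
```

Emit:
send_rows(moves="0 0 0 0.06 0 0 -1;0 0 0 0.1 0 -0.1 -1;0 0 0 0.1 0 -0.4 -1;0 0 0 0.1 0 -0.8 -1;0 0 0 -0.1 0 -0.8 -1;0 0 0 -0.1 0 -0.8 -1;0 0 0 -0.1 0 -0.8 -1")

```text
time: 5.6
eef_pos: [0.5903, 0.1168, 0.183]
tcp_rot: [-0.076, 0.997, 0.0, -0.001]
contact_force: [-0.3, 0.3, -0.3]
opening: -0.001
finger_force: 0.0
```

```bash
python3 - <<'E'
from h import *
c=cam("wrist");st();i=c["image"][:,:,::-1]
cv2.imwrite("pics/w2.png",i)
print([proj(c,g(-.025,y,.018)) for y in(-.015,.055)],proj(c,g(-.046,.02,.018)))
u,v=proj(c,g(-.025,.02,.018));gr=i[int(v)-30:int(v)+31,int(u)-14:int(u)+14].mean(1)
print(v);print(gr.astype(int).tolist())
p=g(-.08,.02,.2);print(rel([.491,-.334,.2]))
E
```

```text
t 5.65 p [0.5897 0.1169 0.1824] xang -171.29 z [-0.003 -0.    -1.   ] F [ 0.1 -0.4 -1. ] M [-0.01  0.03  0.02] op -0.001 ff 0.0 q6 [ 0.03  0.19  1.82  0.    1.14 -1.7 ]
[(np.float64(287.1015480500553), np.float64(172.0010522538056)), (np.float64(362.19590113388483), np.float64(172.3706878379721))] (np.float64(324.8022955421182), np.float64(149.6609603439358))
172.18590665592018
[[127, 126, 123], [128, 127, 123], [127, 126, 123], [127, 126, 123], [127, 126, 122], [127, 126, 123], [127, 126, 123], [127, 126, 122], [127, 126, 123], [126, 125, 122], [127, 126, 122], [127, 126, 122], [127, 126, 122], [126, 125, 122], [126, 125, 122], [126, 125, 122], [127, 126, 123], [127, 126, 122], [127, 125, 122], [126, 125, 122], [125, 125, 122], [126, 125, 122], [125, 124, 122], [126, 125, 122], [126, 125, 122], [127, 126, 123], [128, 127, 124], [105, 104, 102], [62, 61, 60], [93, 94, 91], [126, 127, 124], [106, 104, 101], [90, 65, 51], [97, 58, 33], [100, 61, 35], [99, 61, 35], [99, 61, 36], [99, 61, 35], [99, 61, 36], [98, 60, 35], [98, 60, 35], [98, 60, 35], [98, 60, 35], [98, 60, 35], [97, 59, 35], [99, 61, 36], [83, 53, 32], [69, 47, 32], [65, 45, 33], [67, 46, 33], [67, 46, 32], [67, 47, 34], [67, 47, 33], [66, 45, 33], [69, 47, 33], [92, 58, 36], [100, 62, 37], [100, 62, 36], [101, 63, 38], [99, 62, 36], [99, 61, 35]]
[ 0.8296 -2.1534 -0.0867]
```

The board's near edge sits at the predicted home row (172) and it took 14 N against the stop, so it is home. Next is the key.

Emit:
send_rows(moves="0 0 0 0.277 -0.72 -0.09 0.2;0 0 0 0.277 -0.72 -0.09 0.2;0 0 0 0.277 -0.72 -0.09 0.2")

```text
time: 6.02
eef_pos: [0.5563, -0.0359, 0.2008]
tcp_rot: [-0.075, 0.997, 0.0, -0.001]
contact_force: [1.2, 0.6, 0.3]
opening: 0.598
finger_force: 0.0
```

Emit:
send_rows(moves="0 0 0 0.277 -0.72 0 0.2;0 0 0 0.277 -0.72 0 0.2;0 0 0 0.277 -0.72 0 0.2")

```text
time: 6.4
eef_pos: [0.5231, -0.1866, 0.2005]
tcp_rot: [-0.075, 0.997, 0.001, -0.001]
contact_force: [0.3, 0.6, -0.2]
opening: 0.601
finger_force: 0.0
```

Emit:
send_rows(moves="0 0 0.06 0.277 -0.72 0 0.2;0 0 0.12 0.277 -0.72 0 0.2;0 0 0.18 0.277 -0.72 0 0.2;0 0 0.245 0.277 -0.72 0 0.2;0 0 0.245 0.277 -0.72 0 0.2;0 0 0.245 0.277 -0.72 0 0.2;0 0 0.245 0.277 -0.72 0 0.2;0 0 0.245 0.277 -0.72 0 0.2;0 0 0.245 0.277 -0.72 0 0.2;0 0 0.245 0.277 -0.72 0 0.2")

```text
time: 7.65
eef_pos: [0.4914, -0.3344, 0.2006]
tcp_rot: [0.639, 0.769, 0.0, -0.001]
contact_force: [0.0, -0.1, -0.7]
opening: 0.6
finger_force: 0.0
```

```bash
python3 - <<'E'
from h import *
c=cam("wrist");st();i=c["image"][:,:,::-1]
cv2.imwrite("pics/w3.png",i);print(proj(c,[.491,-.334,.103]))
E
```

```text
t 7.7 p [ 0.4915 -0.3346  0.2009] xang 100.55 z [-0.002  0.002 -1.   ] F [-1.1  0.3  0. ] M [-0.05  0.02  0.05] op 0.601 ff 0.0 q6 [-0.77  0.15  1.82  0.    1.17 -0.95]
(np.float64(322.767602432936), np.float64(208.4813196420682))
```

View pics/w3.png

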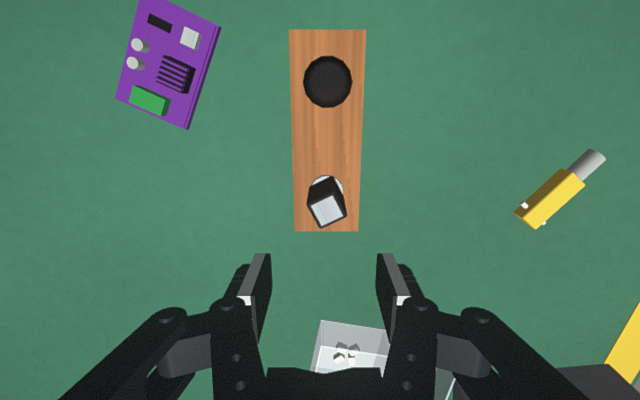

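Key's handle top is the light square at about (327,210), turned relative to the stand. The nut driver is at (328,82).

```bash
python3 - <<'E'
from h import *
c=cam("wrist");i=cv2.cvtColor(c["image"],cv2.COLOR_RGB2HSV)
o=np.array([295,175]);s=i[175:232,295:360]
m=((s[...,1]<70)&(s[...,2]>110)).astype(np.uint8)
d=((s[...,2]<80)|m).astype(np.uint8)
for nm,mm in(("light",m),):
    cs,_=cv2.findContours(mm,cv2.RETR_EXTERNAL,cv2.CHAIN_APPROX_NONE)
    for k in cs:
        if cv2.contourArea(k)>60:
            r=cv2.minAreaRect(k);b=cv2.boxPoints(r)+o;W=np.array([pt(c,*q,.103) for q in b])
            print(nm,cv2.contourArea(k),b.round(1).tolist(),"c",W.mean(0).round(4),"sides",[(round(np.linalg.norm(W[(j+1)%4]-W[j])*1e3,1),round(np.degrees(np.arctan2(*(W[(j+1)%4]-W[j])[1::-1]))%90,1)) for j in range(4)])
t=[]
i2=cv2.resize(c["image"][165:240,285:365,::-1],None,fx=7,fy=7,interpolation=cv2.INTER_CUBIC);cv2.imwrite("pics/w3c.png",i2)
E
```

```text
light 549.5 [[310.0, 205.0], [332.0, 194.0], [342.6, 215.2], [320.6, 226.2]] c [ 0.4941 -0.3352  0.103 ] sides [(np.float64(18.4), np.float64(38.3)), (np.float64(18.5), np.float64(36.5)), (np.float64(18.8), np.float64(39.0)), (np.float64(18.8), np.float64(35.3))]
```

View pics/w3c.png

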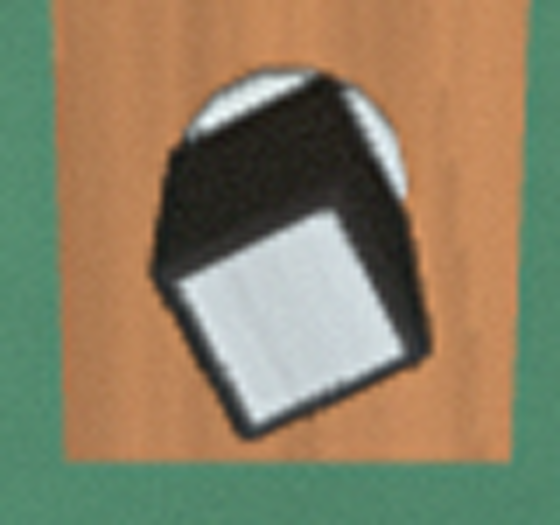

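Emit:
send_rows(moves="0 0 -0.074 -0.005 0.012 0.1 0.2;0 0 -0.074 -0.005 0.012 0.15 0.2;0 0 -0.074 -0.005 0.012 0.2 0.2;0 0 -0.074 -0.005 0.012 0.35 0.2;0 0 -0.074 -0.005 0.012 0.5 0.2;0 0 -0.074 -0.005 0.012 0.615 0.2;0 0 -0.074 -0.005 0.012 0.615 0.2;0 0 -0.074 -0.005 0.012 0.615 0.2")

```text
time: 8.75
eef_pos: [0.4953, -0.3362, 0.0802]
tcp_rot: [0.445, 0.896, -0.0, 0.001]
contact_force: [0.3, -0.9, -0.1]
opening: 0.602
finger_force: 0.0
```

Emit:
send_rows(moves="0 0 0 0 0 0 -1;0 0 0 0 0 0 -1;0 0 0 0 0 0 -1;0 0 0 0 0 0 -1;0 0 0 0 0 0 -1", newtons=50)

```text
time: 9.38
eef_pos: [0.4955, -0.3366, 0.0809]
tcp_rot: [0.445, 0.896, -0.0, 0.001]
contact_force: [-1.8, 0.1, 5.2]
opening: 0.273
finger_force: 49.6
```

```bash
python3 - <<'E'
from h import *
st()
E
```

```text
t 9.38 p [ 0.4955 -0.3366  0.0809] xang 127.15 z [ 0.002 -0.002 -1.   ] F [-1.8  0.1  5.2] M [0.07 0.12 0.03] op 0.273 ff 49.6 q6 [-0.77  0.31  1.88 -0.    0.95 -1.41]
```

Emit:
send_rows(moves="0 0 0 0 0 -0.1 -1;0 0 0 0 0 -0.3 -1;0 0 0 0 0 -0.6 -1;0 0 0 0 0 -0.6 -1;0 0 0 0 0 -0.6 -1")

```text
time: 10.0
eef_pos: [0.4945, -0.3354, 0.1993]
tcp_rot: [0.445, 0.896, 0.0, -0.0]
contact_force: [0.1, -0.0, -1.4]
opening: 0.277
finger_force: 50.0
```

Emit:
send_rows(moves="0 0 0 0.628 0.747 0 -1;0 0 0 0.628 0.747 0 -1;0 0 0 0.628 0.747 0 -1;0 0 0 0.628 0.747 0 -1")

```text
time: 10.5
eef_pos: [0.5369, -0.1413, 0.1965]
tcp_rot: [0.443, 0.897, 0.0, -0.003]
contact_force: [-0.5, -0.5, -1.3]
opening: 0.273
finger_force: 50.2
```

Emit:
send_rows(moves="0 0 0.0735 0.628 0.747 0.02 -1;0 0 0.0735 0.628 0.747 0.02 -1;0 0 0.0735 0.628 0.747 0.02 -1;0 0 0.0735 0.628 0.747 0.02 -1;0 0 0.0735 0.628 0.747 0.02 -1;0 0 0.0735 0.628 0.747 0.02 -1")

```text
time: 11.25
eef_pos: [0.5809, 0.0432, 0.1946]
tcp_rot: [0.639, 0.77, -0.001, -0.0]
contact_force: [-0.0, -0.8, -1.6]
opening: 0.274
finger_force: 50.1
```

```bash
python3 - <<'E'
from h import *
c=cam("wrist","w4");st()
i=c["image"][120:270,260:380,::-1];cv2.imwrite("pics/w4c.png",cv2.resize(i,None,fx=4,fy=4,interpolation=cv2.INTER_CUBIC))
print(proj(c,g(-.032,-.052,.042)))
p=ctrl.get_state()["eef_pos"];print(proj(c,p-[0,0,.076]))
E
```

```text
t 11.3 p [0.581  0.043  0.1949] xang 100.59 z [-0.001 -0.001 -1.   ] F [-0.2 -0.1 -1.2] M [-0.01  0.02  0.05] op 0.276 ff 50.1 q6 [-0.1   0.13  1.85 -0.    1.16 -0.28]
(np.float64(324.01295466829947), np.float64(187.82653350318242))
(np.float64(323.13880120670495), np.float64(219.82568733551796))
```

View pics/w4c.png

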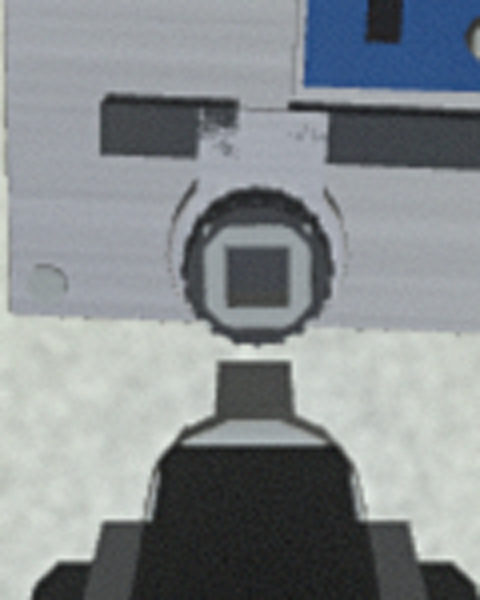

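The recess is centred at about (324.4,188.9) and square to the tool. The lower front edge of the key's shank is at row 210.5, centred on column 323.8.

```bash
python3 - <<'E'
from h import *
c=cam("wrist");s=ctrl.get_state();p=s["eef_pos"];T=R.from_quat(s["tcp_rot"]).as_matrix()
k=pt(c,324.4,188.9,.042);e=pt(c,323.75,210.5,p[2]-.072)
key=e-.006*T[:,0]
for n,q in(("key",key),("knob",k)):print(n,q,"tool frame rel TCP mm",(T.T@(q-p)*1e3).round(1))
print("move tool",(T.T@(k-key)/.2).round(4)); st()
E
```

```text
key [0.58118265 0.04512247 0.12304829] tool frame rel TCP mm [ 2.   0.5 72. ]
knob [0.58225869 0.04248369 0.042     ] tool frame rel TCP mm [ -0.7   1.1 153. ]
move tool [-0.0138  0.0031  0.4052]
t 11.35 p [0.5811 0.0431 0.195 ] xang 100.58 z [-0.001 -0.    -1.   ] F [-0.  -0.7 -0.7] M [ 0.    0.01 -0.01] op 0.275 ff 50.1 q6 [-0.1   0.13  1.85 -0.    1.16 -0.28]
```

Emit:
send_rows(moves="0 0 0 -0.012 0.003 0.2 -1;0 0 0 -0.012 0.003 0.3 -1;0 0 0 -0.012 0.003 0.36 -1;0 0 0 -0.012 0.003 0.36 -1;0 0 0 -0.012 0.003 0.36 -1")

```text
time: 11.98
eef_pos: [0.5832, 0.0425, 0.1246]
tcp_rot: [0.638, 0.77, 0.001, 0.001]
contact_force: [-0.2, 0.3, -0.3]
opening: 0.271
finger_force: 50.1
```

```bash
python3 - <<'E'
from h import *
c=cam("wrist","w5");st()
i=c["image"][150:270,260:380,::-1];cv2.imwrite("pics/w5c.png",cv2.resize(i,None,fx=4,fy=4,interpolation=cv2.INTER_CUBIC))
E
```

```text
t 12.03 p [0.5833 0.0425 0.1247] xang 100.7 z [ 0.003 -0.    -1.   ] F [-0.3 -0.6 -1.4] M [ 0.01 -0.01  0.04] op 0.276 ff 50.1 q6 [-0.1   0.22  1.9   0.    1.03 -0.29]
```

View pics/w5c.png

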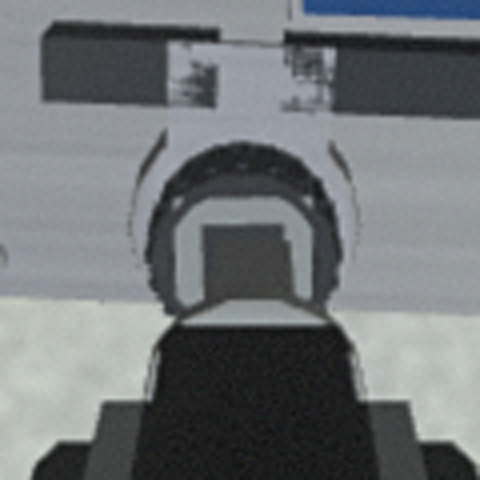

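```bash
python3 - <<'E'
from h import *
c=cam("wrist");st();s=ctrl.get_state();p=s["eef_pos"];T=R.from_quat(s["tcp_rot"]).as_matrix()
i=c["image"].astype(int)
print("col profile R-B/R rows 203-226", [(r,*i[r,313:330].mean(0).round().astype(int)) for r in range(203,227)])
for r in(208,212,216,220,223):print(r,[(x,i[r,x,0]-i[r,x,2],i[r,x].sum()//3) for x in list(range(306,320))+list(range(328,338))])
E
```

```text
t 12.07 p [0.5832 0.0426 0.1247] xang 100.7 z [ 0.002 -0.    -1.   ] F [-0.6 -0.2 -0.9] M [ 0.04 -0.02 -0.03] op 0.273 ff 50.1 q6 [-0.1   0.22  1.9  -0.    1.03 -0.29]
col profile R-B/R rows 203-226 [(203, np.int64(141), np.int64(148), np.int64(151)), (204, np.int64(142), np.int64(150), np.int64(153)), (205, np.int64(129), np.int64(135), np.int64(139)), (206, np.int64(78), np.int64(84), np.int64(88)), (207, np.int64(60), np.int64(63), np.int64(69)), (208, np.int64(61), np.int64(64), np.int64(71)), (209, np.int64(61), np.int64(65), np.int64(71)), (210, np.int64(65), np.int64(66), np.int64(68)), (211, np.int64(65), np.int64(66), np.int64(66)), (212, np.int64(66), np.int64(67), np.int64(67)), (213, np.int64(65), np.int64(66), np.int64(67)), (214, np.int64(65), np.int64(67), np.int64(66)), (215, np.int64(66), np.int64(67), np.int64(67)), (216, np.int64(65), np.int64(67), np.int64(66)), (217, np.int64(66), np.int64(67), np.int64(66)), (218, np.int64(67), np.int64(68), np.int64(67)), (219, np.int64(66), np.int64(68), np.int64(66)), (220, np.int64(65), np.int64(67), np.int64(66)), (221, np.
[... 3881 characters left out ...]
 (310, np.int64(-7), np.int64(123)), (311, np.int64(-2), np.int64(65)), (312, np.int64(-3), np.int64(61)), (313, np.int64(-3), np.int64(65)), (314, np.int64(3), np.int64(62)), (315, np.int64(0), np.int64(64)), (316, np.int64(1), np.int64(64)), (317, np.int64(0), np.int64(59)), (318, np.int64(0), np.int64(60)), (319, np.int64(1), np.int64(63)), (328, np.int64(-2), np.int64(68)), (329, np.int64(1), np.int64(69)), (330, np.int64(-1), np.int64(63)), (331, np.int64(-2), np.int64(70)), (332, np.int64(-2), np.int64(68)), (333, np.int64(-2), np.int64(91)), (334, np.int64(-7), np.int64(134)), (335, np.int64(-10), np.int64(151)), (336, np.int64(-11), np.int64(150)), (337, np.int64(-9), np.int64(138))]
```

```bash
python3 - <<'E'
from h import *
c=cam("wrist");s=ctrl.get_state();p=s["eef_pos"];T=R.from_quat(s["tcp_rot"]).as_matrix()
k=pt(c,320.4,205.8,.042)+.00725*T[:,0];key=pt(c,323.2,209.7,p[2]-.072)-.006*T[:,0]
for n,q in(("key",key),("knob",k)):print(n,q,(T.T@(q-p)*1e3).round(1))
print("move mm",(T.T@(k-key)*1e3).round(2)); st()
E
```

```text
key [0.58318831 0.0450372  0.05257165] [ 2.4  0.4 72. ]
knob [0.57901206 0.05674951 0.04199532] [14.7 -1.6 82.6]
move mm [12.29 -1.95 10.56]
t 12.12 p [0.5831 0.0426 0.1246] xang 100.7 z [ 0.002 -0.    -1.   ] F [-0.1  0.9 -0. ] M [-0.05  0.05 -0.03] op 0.275 ff 50.1 q6 [-0.1   0.22  1.9  -0.    1.03 -0.29]
```

Emit:
send_rows(moves="0 0 0 -0.011 -0.01 0.015 -1;0 0 0 -0.011 -0.01 0.015 -1;0 0 0 -0.011 -0.01 0.015 -1")

```text
time: 12.5
eef_pos: [0.5807, 0.04, 0.1203]
tcp_rot: [0.638, 0.77, -0.0, -0.0]
contact_force: [0.1, 0.5, -2.0]
opening: 0.275
finger_force: 50.1
```

```bash
python3 - <<'E'
from h import *
st();print("target .5807,.0407 ->", rel([.5807,.0407,.1214])*200)
E
```

```text
t 12.5 p [0.5807 0.04   0.1203] xang 100.69 z [-0.  0. -1.] F [ 0.1  0.5 -2. ] M [-0.01 -0.03 -0.03] op 0.275 ff 50.1 q6 [-0.11  0.22  1.9  -0.    1.02 -0.29]
target .5807,.0407 -> [ 0.68  0.12 -1.12]
```

Emit:
send_rows(moves="0 0 0 0 0.004 0 -1;0 0 0 0 0.004 0.015 -1;0 0 0 0 0.004 0.025 -1;0 0 0 0 0.004 0.035 -1;0 0 0 0 0.004 0.035 -1")

```text
time: 13.12
eef_pos: [0.5813, 0.0402, 0.113]
tcp_rot: [0.638, 0.77, -0.0, -0.0]
contact_force: [0.2, 0.0, -2.1]
opening: 0.276
finger_force: 50.1
```

```bash
python3 - <<'E'
from h import *
st()
E
```

```text
t 13.12 p [0.5813 0.0402 0.113 ] xang 100.69 z [-0.001  0.    -1.   ] F [ 0.2  0.  -2.1] M [-0.05  0.01  0.04] op 0.276 ff 50.1 q6 [-0.1   0.23  1.9   0.    1.01 -0.29]
```

Emit:
send_rows(moves="0 0 0 0 0 0.01 -1;0 0 0 0 0 0.02 -1;0 0 0 0 0 0.03 -1;0 0 0 0 0 0.035 -1;0 0 0 0 0 0.035 -1")

```text
time: 13.75
eef_pos: [0.5815, 0.0402, 0.1062]
tcp_rot: [0.638, 0.77, -0.0, -0.0]
contact_force: [0.1, -0.5, -0.0]
opening: 0.275
finger_force: 50.1
```

```bash
python3 - <<'E'
from h import *
st()
E
```

```text
t 13.75 p [0.5815 0.0402 0.1062] xang 100.69 z [-0.  0. -1.] F [ 0.1 -0.5 -0. ] M [-0.04 -0.03 -0.01] op 0.275 ff 50.1 q6 [-0.1   0.24  1.91 -0.    0.99 -0.29]
```

Emit:
send_rows(moves="0 0 0.02 0.0003 -0.0012 0 -1;0 0 0.042 0.001 -0.0028 0 -1;0 0 0.063 0.0016 -0.004 0 -1;0 0 0.083 0.0025 -0.0052 0 -1;0 0 0.1 0.0034 -0.006 0 -1;0 0 0.12 0.0045 -0.007 0 -1;0 0 0.139 0.0055 -0.0077 0 -1;0 0 0.139 0.0055 -0.0077 0 -1", newtons=70)

```text
time: 14.75
eef_pos: [0.5796, 0.0407, 0.1064]
tcp_rot: [0.903, 0.429, -0.001, 0.0]
contact_force: [-0.9, -1.5, -0.4]
opening: 0.27
finger_force: 71.6
```

```bash
python3 - <<'E'
from h import *
st()
E
```

```text
t 14.75 p [0.5796 0.0407 0.1064] xang 50.76 z [-0.001 -0.001 -1.   ] F [-0.9 -1.5 -0.4] M [-0.33  0.31  0.05] op 0.27 ff 71.6 q6 [-0.1   0.24  1.91 -0.    1.    0.58]
```

Emit:
send_rows(moves="0 0 0.02 0.0003 -0.0012 0 -1;0 0 0.042 0.001 -0.0028 0 -1;0 0 0.063 0.0016 -0.004 0 -1;0 0 0.083 0.0025 -0.0052 0 -1;0 0 0.1 0.0034 -0.006 0 -1;0 0 0.12 0.0045 -0.007 0 -1;0 0 0.135 0.0053 -0.0075 0 -1;0 0 0.135 0.0053 -0.0075 0 -1")

```text
time: 15.75
eef_pos: [0.5787, 0.0427, 0.1064]
tcp_rot: [1.0, 0.019, -0.001, 0.0]
contact_force: [-3.7, -1.3, 2.2]
opening: 0.274
finger_force: 71.8
```

```bash
python3 - <<'E'
from h import *
st()
E
```

```text
t 15.75 p [0.5787 0.0427 0.1064] xang 2.23 z [-0.002 -0.    -1.   ] F [-3.7 -1.3  2.2] M [-0.15  0.71  0.02] op 0.274 ff 71.8 q6 [-0.1   0.24  1.91 -0.    1.    1.43]
```

Emit:
send_rows(moves="0 0 0.008 0.0002 -0.0005 0 -1;0 0 0.016 0.0004 -0.001 0 -1;0 0 0.022 0.0005 -0.0014 0 -1;0 0 0.022 0.0005 -0.0014 0 -1")

```text
time: 16.25
eef_pos: [0.5788, 0.0431, 0.1064]
tcp_rot: [0.999, -0.05, -0.001, 0.0]
contact_force: [-3.8, 0.2, 1.9]
opening: 0.263
finger_force: 71.9
```

```bash
python3 - <<'E'
from h import *
st()
E
```

```text
t 16.25 p [0.5788 0.0431 0.1064] xang -5.71 z [-0.002  0.    -1.   ] F [-3.8  0.2  1.9] M [-0.12  0.97  0.09] op 0.263 ff 71.9 q6 [-0.1   0.24  1.91 -0.    1.    1.57]
```

Emit:
send_rows(moves="0 0 0.008 0.0002 -0.0005 0 -1;0 0 0.016 0.0004 -0.001 0 -1;0 0 0.022 0.0005 -0.0014 0 -1;0 0 0.022 0.0005 -0.0014 0 -1")

```text
time: 16.75
eef_pos: [0.5788, 0.0435, 0.1063]
tcp_rot: [0.993, -0.119, -0.001, 0.0]
contact_force: [-5.3, -0.3, 2.9]
opening: 0.268
finger_force: 72.0
```

```bash
python3 - <<'E'
from h import *
st()
E
```

```text
t 16.75 p [0.5788 0.0435 0.1063] xang -13.63 z [-0.002  0.    -1.   ] F [-5.3 -0.3  2.9] M [0.   1.11 0.21] op 0.268 ff 72.0 q6 [-0.1   0.24  1.91 -0.    1.    1.71]
```

Emit:
send_rows(moves="0 0 0.008 0.0002 -0.0005 0 -1;0 0 0.016 0.0004 -0.001 0 -1;0 0 0.022 0.0005 -0.0014 0 -1;0 0 0.022 0.0005 -0.0014 0 -1")

```text
time: 17.25
eef_pos: [0.5789, 0.0438, 0.1062]
tcp_rot: [0.982, -0.187, -0.001, 0.0]
contact_force: [-5.3, 1.0, 3.3]
opening: 0.272
finger_force: 72.1
```

```bash
python3 - <<'E'
from h import *
st();c=cam("wrist","w6")
i=c["image"][100:270,200:400,::-1];cv2.imwrite("pics/w6c.png",cv2.resize(i,None,fx=3.5,fy=3.5,interpolation=cv2.INTER_CUBIC))
E
```

```text
t 17.25 p [0.5789 0.0438 0.1062] xang -21.57 z [-0.003  0.    -1.   ] F [-5.3  1.   3.3] M [0.04 1.15 0.2 ] op 0.272 ff 72.1 q6 [-0.1   0.24  1.91  0.    1.    1.85]
```

View pics/w6c.png

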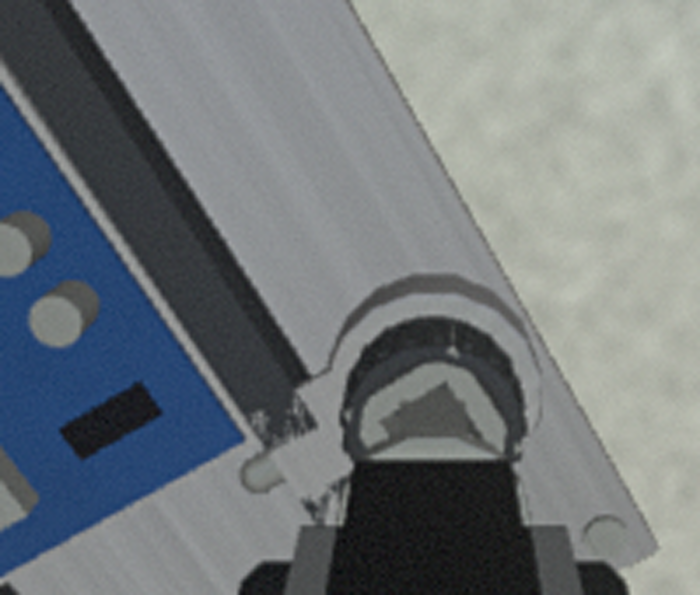

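The bolt shows at crop (262,472), out of the rail just behind the board's near edge. Check the knob angle from the visible recess edges and the bolt travel.

```bash
python3 - <<'E'
from h import *
c=cam("wrist");q=lambda u,v,z:pt(c,200+u/3.5,100+v/3.5,z)
a,b,d=q(445,383,.042),q(383,430,.042),q(498,450,.042)
for e in(b,d):
    v=e-a;print(np.degrees(np.arctan2(v[1],v[0]))%90,np.linalg.norm(v))
print("bolt tip fixt",fx(q(244,478,.014)),fx(q(262,474,.018)),"rail",fx(q(243,438,.018)));st()
E
```

```text
17.44780947306353 0.014649780308194303
15.231164930873007 0.016507586146852472
bolt tip fixt [-0.03156733 -0.00710525] [-0.03144184 -0.01243645] rail [-0.02257627 -0.01345105]
t 17.35 p [0.5789 0.0438 0.1062] xang -21.56 z [-0.003  0.    -1.   ] F [-5.2  1.1  2.6] M [0.01 1.13 0.21] op 0.271 ff 72.1 q6 [-0.1   0.24  1.91  0.    1.    1.85]
```

```bash
python3 - <<'E'
from h import *
i=cv2.imread("pics/w6.png").astype(int)
print("cols 303..350")
for r in range(200,236):
    print(r,"".join(("#" if p.sum()/3<45 else ("s" if p[2]-p[0]>-5 else "r") if p.sum()/3<100 else ".") for p in i[r,303:351]))
E
```

```text
cols 303..350
200 s#####rr##srsrrrrrrrrrrrs...rsss#rs##ssss.......
201 s####rrs#rrrrrrrrrrrrrsrrr..rrrrrs###r##rs......
202 ########rrrrrrrrssrsrrsrsrrsrrrrrrrsrsss#ss.....
203 ######srrrrrrrsssrrssssssrsrrrrrrrrsssrs##r.....
204 ####ssrrrrrsrsrss.........srsrrrsrrrrssrsss.....
205 ###srrrrrssrrsss..............sssrrrsrsss##s....
206 ssrrrrrrrrrrss.................ssssrrrrs###s....
207 srrrrrssrsss....................ssrrrrrrss#ss...
208 rsrssrrssss......................ssrrrrrrssrs...
209 rrrrrsssss.............ss........sssssrrrrssss..
210 srrrrrs...............srs.........ssssrrrrrs#s..
211 rrrsrs..............ssssss.........ssssssrrr#s..
212 srsss..............ssssssss.........ssssssrs#s..
213 rrs..............ssssssssss..........ssrrrrr#ss.
214 rr.............sssssssssssss.........ssssrsrs#s.
215 ss.........sssssssssssssssssss........sssssrrrs.
216 s..........sssssssssssssssssss........ssrrssrsr.
217 s.........ssssssssssssssssssss.........ssrrrsrs.
218 s........srssssssssssssssssssss.........ssrrsrs.
219 .......ssssssssssssssssssssssss.........ssrsrss.
220 ......ssssssssssssssssssssssssss.........ssrrss.
221 ......sssssssssssssssssssssssssss........ssrsrss
222 .......ssssssssssssssssssssssssss.........ssrsss
223 ........ssssssssssssssssssssssssss........ssssss
224 ........sssssssssssssssssssssssssss......sssrsr.
225 ........sssss................ssssss......sssrs..
226 r....ssssss....................sssss.....srrss..
227 rs.ssssss........................sssss...sss....
228 rrsssss.............................sss..srr....
229 rssss..................................sssrsss..
230 sss.....................................sssssr..
231 sssssssssssssssssssssssssssssssssssssssssssrss..
232 ##########################################ss....
233 ###########################################s....
234 ###########################################s....
235 ############################################s...
```

```bash
python3 - <<'E'
from h import *
c=cam("wrist");s=ctrl.get_state();p=s["eef_pos"];T=R.from_quat(s["tcp_rot"]).as_matrix()
for d in(.060,.064,.068,.072):print(d,proj(c,p+T@[.0082,.0004,d]),proj(c,p+T@[.0082,-.006+.0004,d]))
ap=pt(c,326.5,209,.042);l=pt(c,309,220.5,.042);print("apex->left",np.linalg.norm(l-ap),np.degrees(np.arctan2(*(l-ap)[1::-1]))%90, "apex",ap)
# right edge line rows 210-215
r=pt(c,332,215,.042);print((r-ap),np.degrees(np.arctan2(*(r-ap)[1::-1]))%90)
r=pt(c,337.5,224.5,.042);print(np.linalg.norm(r-ap),np.degrees(np.arctan2(*(r-ap)[1::-1]))%90)
k=g(-.032,-.052,.042)
for a in(10.6,16):
  print(a,[tuple(np.round(proj(c,k+.00725*np.sqrt(2)*np.r_[np.cos(np.radians(a+45+90*j)),np.sin(np.radians(a+45+90*j)),0]),1)) for j in range(4)])
E
```

```text
0.06 (np.float64(323.6022350407062), np.float64(218.020243410913)) (np.float64(314.04400037781346), np.float64(218.01580116597054))
0.064 (np.float64(323.59493905696155), np.float64(215.73007580820416)) (np.float64(314.212658837934), np.float64(215.72567527429672))
0.068 (np.float64(323.58790683214136), np.float64(213.52270062455594)) (np.float64(314.37521997934283), np.float64(213.51834171596565))
0.072 (np.float64(323.58112431736606), np.float64(211.39370799697133)) (np.float64(314.53200857566253), np.float64(211.38939055813816))
apex->left 0.01371360455079092 13.481254271453295 apex [0.58978368 0.0370557  0.042     ]
[-0.00509423 -0.00178635  0.        ] 19.323765344322595
0.012828333612583363 12.304183012958703
10.6 [(np.float64(306.1), np.float64(220.4)), (np.float64(318.2), np.float64(237.8)), (np.float64(337.1), np.float64(227.0)), (np.float64(325.2), np.float64(209.2))]
16 [(np.float64(305.9), np.float64(221.8)), (np.float64(319.7), np.float64(238.1)), (np.float64(337.4), np.float64(225.6)), (np.float64(323.8), np.float64(208.9))]
```

Rows 215+ show the shank's edge lying over the knob's face, so the key cammed up in the grip (about 7 mm) once the knob stopped. The recess reads 11–13°, at or near full turn. To be sure, I'll lift, realign, reseat and press the knob against its stop again.

Emit:
send_rows(moves="0 0 0 0 0 -0.05 -1;0 0 0 0 0 -0.1 -1;0 0 -0.03 0.0002 0.002 -0.1 -1;0 0 -0.06 0.0004 0.004 -0.1 -1;0 0 -0.093 0.0007 0.0064 -0.1 -1;0 0 -0.093 0.0007 0.0064 -0.1 -1;0 0 -0.093 0.0007 0.0064 -0.1 -1;0 0 -0.093 0.0007 0.0064 -0.1 -1")

```text
time: 18.4
eef_pos: [0.5797, 0.0423, 0.1267]
tcp_rot: [0.995, 0.102, 0.0, 0.0]
contact_force: [-0.7, -0.7, -1.2]
opening: 0.269
finger_force: 75.1
```

```bash
python3 - <<'E'
from h import *
c=cam("wrist","w7");st()
i=c["image"][130:270,210:400,::-1];cv2.imwrite("pics/w7c.png",cv2.resize(i,None,fx=4,fy=4,interpolation=cv2.INTER_CUBIC))
E
```

```text
t 18.45 p [0.5796 0.0423 0.1266] xang 11.71 z [ 0.001  0.    -1.   ] F [ 0.3  0.4 -1.2] M [ 0.01 -0.03 -0.01] op 0.268 ff 75.1 q6 [-0.1   0.21  1.9   0.    1.03  1.26]
```

View pics/w7c.png

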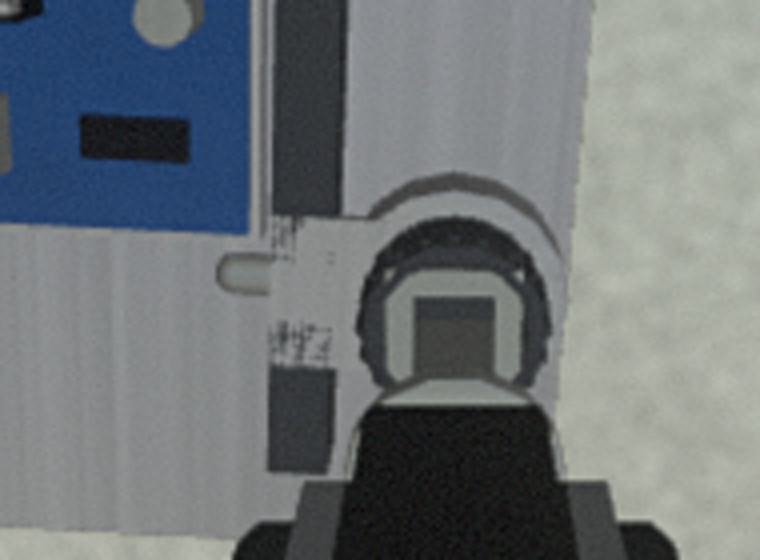

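Recess, at crop (414–495, 298), is square to the tool at about 11°, which is a 90° turn. The bolt sticks out at crop (216–270, 272) behind the board. I'll reseat once and press against the stop as confirmation.

```bash
python3 - <<'E'
from h import *
c=cam("wrist");s=ctrl.get_state();p=s["eef_pos"];T=R.from_quat(s["tcp_rot"]).as_matrix()
i=c["image"].astype(int)
for r in range(202,226,1):print(r,"".join(("s" if q[0]-q[2]>-5 else "r") if q.sum()/3<100 else "." for q in i[r,308:340]))
q=lambda u,v,z:pt(c,210+u/4,130+v/4,z)
a,b=q(414,298,.042),q(495,297,.042);k=(a+b)/2-.00725*T[:,0]
v=b-a;print("angle",np.degrees(np.arctan2(v[1],v[0]))%90,"knob tool mm",(T.T@(k-p)*1e3).round(2))
print("bolt tip",fx(q(216,272,.014)), "board edge",fx(q(246,233,.018)))
E
```

```text
202 s.............................ss
203 ...............................s
204 .....sssssrsssssssssssssrs......
205 .....ssrrrrsrrsrrrrsrsrsss......
206 .....ssrsrrrrrsrsrrrrrrrrs......
207 .....ssssrrrrrsssrssrssrrs......
208 .....ssrrrsssrrsrsrsrrsrrs......
209 .....srssrrrssrsrrsrsrsrss......
210 .....srsssssssssssssssssss......
211 .....sssssssssssssssssssss......
212 .....sssssssssssssssssssss......
213 .....sssssssssssssssssssss......
214 .....sssssssssssssssssssss......
215 .....sssssssssssssssssssss......
216 .....sssssssssssssssssssss......
217 .....sssssssssssssssssssss......
218 .....sssssssssssssssssssss......
219 .....sssssssssssssssssssss......
220 .....sssssssssssssssssssss......
221 .....sssssssssssssssssssss......
222 .....sssssssssssssssssssss......
223 .....sssssssssssssssssssss.....s
224 r...sssssssssssssssssssssss...ss
225 rsssssss...............sssssssss
angle 12.490501987776724 knob tool mm [ 1.5   0.71 84.42]
bolt tip [-0.03239601 -0.0066734 ] board edge [-0.02288243 -0.01311029]
```

Emit:
send_rows(moves="0 0 0 -0.003 0.0015 0.025 -1;0 0 0 -0.003 0.0015 0.045 -1;0 0 0 -0.003 0.0015 0.065 -1;0 0 0 -0.003 0.0015 0.085 -1;0 0 0 -0.003 0.0015 0.1 -1;0 0 0 -0.003 0.0015 0.1 -1")

```text
time: 19.25
eef_pos: [0.5786, 0.0419, 0.1059]
tcp_rot: [0.995, 0.103, -0.0, -0.0]
contact_force: [-0.1, 0.2, -0.8]
opening: 0.272
finger_force: 75.1
```

```bash
python3 - <<'E'
from h import *
st()
E
```

```text
t 19.25 p [0.5786 0.0419 0.1059] xang 11.77 z [-0.001  0.    -1.   ] F [-0.1  0.2 -0.8] M [ 0.02 -0.07 -0.02] op 0.272 ff 75.1 q6 [-0.1   0.23  1.91 -0.    0.99  1.26]
```

Emit:
send_rows(moves="0 0 0.014 0.0002 -0.001 0 -1;0 0 0.028 0.0005 -0.002 0 -1;0 0 0.042 0.001 -0.0028 0 -1;0 0 0.042 0.001 -0.0028 0 -1")

```text
time: 19.75
eef_pos: [0.5785, 0.0428, 0.1063]
tcp_rot: [1.0, -0.029, -0.001, -0.0]
contact_force: [-1.6, 1.4, 0.0]
opening: 0.273
finger_force: 75.1
```

```bash
python3 - <<'E'
from h import *
st()
E
```

```text
t 19.75 p [0.5785 0.0428 0.1063] xang -3.29 z [-0.001  0.001 -1.   ] F [-1.6  1.4  0. ] M [0.18 0.3  0.02] op 0.273 ff 75.1 q6 [-0.1   0.23  1.91  0.    1.    1.53]
```

Emit:
send_rows(moves="0 0 0.01 0.0002 -0.0006 0 -1;0 0 0.02 0.0003 -0.0012 0 -1;0 0 0.03 0.0005 -0.0018 0 -1;0 0 0.03 0.0005 -0.0018 0 -1")

```text
time: 20.25
eef_pos: [0.5786, 0.0433, 0.1063]
tcp_rot: [0.993, -0.122, -0.001, -0.0]
contact_force: [-2.8, 2.2, -0.5]
opening: 0.273
finger_force: 75.2
```

```bash
python3 - <<'E'
from h import *
st();cam("wrist");
i=cam("wrist")["image"].astype(int)
for r in range(200,232,1):print(r,"".join(("s" if q[0]-q[2]>-5 else "r") if q.sum()/3<100 else "." for q in i[r,300:348]))
E
```

```text
t 20.25 p [0.5786 0.0433 0.1063] xang -14.01 z [-0.001  0.001 -1.   ] F [-2.8  2.2 -0.5] M [0.48 0.46 0.14] op 0.273 ff 75.2 q6 [-0.1   0.23  1.91  0.    1.    1.71]
200 ...ssssssssrrsrrrrsrrrrrrrrrrr...sssrsssssss....
201 ..ssrsssssssrsrrrrrrrssrrrrrrrs..rrsssssssss....
202 .sssssrsrssrrrrrrsrsrrsssrrsrrrssrrrrrsssssrs...
203 .srrrsrrsrrrrrrsrsssssssssssssrsrsrrrrsrssssss..
204 sssssrrrsrsrrrsrssrsss.........srrrrrrrrrsssrss.
205 ssssssrsrrsssrrrsss.............ssrrrrrrrrsrsss.
206 ssssssrrrrrsrssss..................ssrrrrrsrsss.
207 ssssrrrrrssssss.....................srrrrrsrssss
208 srssrrrrsrrs.........................sssrrrrssss
209 ssrrsrrsss...........................srsrrrrssss
210 srssrrrss.................sss.........ssssrrrrss
211 rrrsrss.................ssssss........ssssrrrsrs
212 rrrrss................ssssssss.........ssrrrrrrr
213 ssrrs...............sssssssssss.........sssrsrrs
214 .sss...........sssssssssssssssss........ssssrrrs
215 .rrs..........sssssssssssssssssss........ssrrsrr
216 .rrr.........ssssssssssssssssssss........srssrrr
217 srrs.......ssrsssssssssssssssssss........sssrrrr
218 rrr......ssssssssssssssssssssssss.........ssrsss
219 rrs.......ssssssssssssssssssssssss........ssssrr
220 srr.......ssssssssssssssssssssssss.........ssssr
221 rrs........ssssssssssssssssssssssss........sssss
222 rr.........ssssssssssssssssssssssss.........rssr
223 rrs.........ssssssssssssssssssssssss........srsr
224 rrrs........ssssssssssssssssssssssss........rsrr
225 srrs......ssssss................sssss.......rrsr
226 srrrs...ssssss....................sssss.....ssrs
227 rrrrrsssssss........................sssss...rsrs
228 ssrrrssss..............................sss.ssrss
229 rsrrsss..................................sssss..
230 ssrss.....................................ssss..
231 srssssssssssssssssssssssssssssssssssssssssssss..
```

Turning back to centre, lifting and carrying the key back to the stand.

Emit:
send_rows(moves="0 0 -0.025 0 0.0018 0 -1;0 0 -0.05 0.0001 0.0035 0 -1;0 0 -0.0715 0.0002 0.005 0 -1;0 0 -0.0715 0.0002 0.005 0 -1;0 0 -0.0715 0.0002 0.005 -0.04 -1;0 0 -0.0715 0.0002 0.005 -0.1 -1;0 0 -0.0715 0.0002 0.005 -0.3 -1;0 0 -0.0715 0.0002 0.005 -0.46 -1;0 0 -0.0715 0.0002 0.005 -0.46 -1")

```text
time: 21.48
eef_pos: [0.5813, 0.0417, 0.203]
tcp_rot: [0.995, 0.101, 0.004, 0.001]
contact_force: [0.3, -0.1, -2.2]
opening: 0.273
finger_force: 75.1
```

Emit:
send_rows(moves="0 0 0 -0.405 0.88 0 -1;0 0 0 -0.405 0.88 0 -1;0 0 0 -0.405 0.88 0 -1;0 0 0 -0.405 0.88 0 -1")

```text
time: 21.98
eef_pos: [0.5333, -0.15, 0.1968]
tcp_rot: [0.995, 0.098, -0.001, -0.0]
contact_force: [-0.4, 0.9, -1.3]
opening: 0.27
finger_force: 75.2
```

Emit:
send_rows(moves="0 0 -0.0705 -0.405 0.88 0 -1;0 0 -0.0705 -0.405 0.88 0 -1;0 0 -0.0705 -0.405 0.88 0 -1;0 0 -0.0705 -0.405 0.88 0 -1;0 0 -0.0705 -0.405 0.88 0 -1;0 0 -0.0705 -0.405 0.88 0 -1")

```text
time: 22.72
eef_pos: [0.4913, -0.3335, 0.1976]
tcp_rot: [0.948, 0.318, -0.0, -0.001]
contact_force: [0.3, -0.3, -1.2]
opening: 0.273
finger_force: 75.1
```

```bash
python3 - <<'E'
from h import *
st();c=cam("wrist","w8");s=ctrl.get_state();p=s["eef_pos"];T=R.from_quat(s["tcp_rot"]).as_matrix()
print(rel([.4925,-.3356,.0809]))
# hole: dark blob on wood
i=c["image"];hsv=cv2.cvtColor(i,cv2.COLOR_RGB2HSV)
wood=((hsv[...,0]<20)&(hsv[...,1]>90)).astype(np.uint8)
u,v=proj(c,[.4945,-.3346,.05]);print("pred hole px",u,v,"key tip px",proj(c,p+T@[.0022,.0004,.076]))
for r in range(150,216,3):print(r,"".join("w" if wood[r,x] else ("#" if i[r,x].sum()/3<60 else ".") for x in range(280,364,2)))
E
```

```text
t 22.73 p [ 0.4913 -0.3335  0.1976] xang 37.05 z [-0.001  0.002 -1.   ] F [ 0.3 -0.3 -1.2] M [ 0.06 -0.04 -0.02] op 0.273 ff 75.1 q6 [-0.77  0.15  1.82  0.    1.17  0.16]
[-0.0021  0.0124  0.5846]
pred hole px 326.1527774771428 188.26905730008826 key tip px (np.float64(323.26500926187384), np.float64(217.10258322937264))
150 wwwwwwwwwwwwwwwwwwwwwwwwwwwwww............
153 wwwwwwwwwwwwwwwwwwwwwwwwwwwwwwwww.........
156 wwwwwwwwwwwwwwwwwwwwwwwwwwwwwwwwwwww......
159 wwwwwwwwwwwwwwwwwwwwwwwwwwwwwwwwwwwwwww...
162 wwwwwwwwwwwwwwwwwwwwwwwwwwwwwwwwwwwwwwwww.
165 wwwwwwwwwwwwwwwwwwwwwwwwwwwwwwwwwwwwwwwwww
168 wwwwwwwwwwwwwwwwwwwwwwwwwwwwwwwwwwwwwwwwww
171 wwwwwwwwwwwwwwwwwwwwwwwwwwwwwwwwwwwwwwwwww
174 wwwwwwwwwwwwwwwwwwwwwwwwwwwwwwwwwwwwwwwwww
177 wwwwwwwwwwwwwwwwwwwwww...wwwwwwwwwwwwwwwww
180 wwwwwwwwwwwwwwwwwww.........wwwwwwwwwwwwww
183 wwwwwwwwwwwwwwwwwwww.......wwwwwwwwwwwwwww
186 wwwwwwwwwwwwwwwwwwwwwwwwwwwwwwwwwwwwwwwwww
189 wwwwwwwwwwwwwwwwwwwwwwwwwwwwwwwwwwwwwwwwww
192 wwwwwwwwwwwwwwwwwwwwwwwwwwwwwwwwwwwwwwwwww
195 wwwwwwwwwwwwwwwwwwwwwwwwwwwwwwwwwwwwwwwwww
198 wwwwwwwwwwwwwwwwwwwwwwwwwwwwwwwwwwwwwwwwww
201 wwwwwwwwwwwwwwwwwwwwwwwwwwwwwwwwwwwwwwwwww
204 ...wwwwwwwwwwwwwwwwwwwwwwwwwwwwwwwwwwwwwww
207 ......wwwwwwwwwwwwwwwwwwwwwwwwwwwwwwwwwwww
210 .........wwwwwwwww........wwwwwwwwwwwwwwww
213 ............wwwww..........wwwwwwwwwwwwwww
```

Emit:
send_rows(moves="0 0 0 -0.002 0.0125 0.1 -1;0 0 0 -0.002 0.0125 0.25 -1;0 0 0 -0.002 0.0125 0.33 -1;0 0 0 -0.002 0.0125 0.33 -1;0 0 0 -0.002 0.0125 0.33 -1")

```text
time: 23.4
eef_pos: [0.4926, -0.3381, 0.1331]
tcp_rot: [0.948, 0.317, 0.0, 0.001]
contact_force: [0.4, -1.1, -0.9]
opening: 0.272
finger_force: 75.1
```

```bash
python3 - <<'E'
from h import *
st();print(rel([.4925,-.3356,.0819]))
E
```

```text
t 23.4 p [ 0.4926 -0.3381  0.1331] xang 36.98 z [ 0.001 -0.001 -1.   ] F [ 0.4 -1.1 -0.9] M [-0.03  0.02  0.02] op 0.272 ff 75.1 q6 [-0.77  0.23  1.86  0.    1.05  0.15]
[ 0.0068 -0.0107  0.2562]
```

Emit:
send_rows(moves="0 0 0 0.007 -0.01 0.03 -1;0 0 0 0.007 -0.01 0.06 -1;0 0 0 0.007 -0.01 0.1 -1;0 0 0 0.007 -0.01 0.14 -1;0 0 0 0.007 -0.01 0.18 -1;0 0 0 0.007 -0.01 0.22 -1;0 0 0 0.007 -0.01 0.235 -1;0 0 0 0.007 -0.01 0.245 -1;0 0 0 0.007 -0.01 0.245 -1")

```text
time: 24.52
eef_pos: [0.4921, -0.3354, 0.0834]
tcp_rot: [0.948, 0.317, 0.0, 0.0]
contact_force: [0.1, 0.2, -1.1]
opening: 0.27
finger_force: 75.1
```

```bash
python3 - <<'E'
from h import *
st();print(rel([.4925,-.3356,.0809]))
E
```

```text
t 24.52 p [ 0.4921 -0.3354  0.0834] xang 36.97 z [ 0. -0. -1.] F [ 0.1  0.2 -1.1] M [ 0.06 -0.01 -0.01] op 0.27 ff 75.1 q6 [-0.77  0.3   1.88 -0.    0.96  0.16]
[0.0011 0.0022 0.0125]
```

Emit:
send_rows(moves="0 0 0 0 0 0.008 -1;0 0 0 0 0 0.012 -1;0 0 0 0 0 0.012 -1;0 0 0 0 0 0.012 -0.2;0 0 0 0 0 0.012 0.1;0 0 0 0 0 0.012 0.1;0 0 0 0 0 0.012 0.1;0 0 0 0 0 0.012 0.1")

```text
time: 25.52
eef_pos: [0.492, -0.3353, 0.0809]
tcp_rot: [0.948, 0.317, 0.0, 0.0]
contact_force: [0.5, 0.2, 0.2]
opening: 0.551
finger_force: 0.0
```

Emit:
send_rows(moves="0 0 0 0 0 -0.1 0.1;0 0 0 0 0 -0.3 0.1;0 0 0 0 0 -0.6 0.1;0 0 0 0 0 -0.6 0.1;0 0 0 0 0 -0.6 0.1")

```text
time: 26.15
eef_pos: [0.4921, -0.3354, 0.2022]
tcp_rot: [0.948, 0.317, 0.0, 0.001]
contact_force: [-0.7, -0.7, -0.0]
opening: 0.548
finger_force: 0.0
```

```bash
python3 - <<'E'
from h import *
st();c=cam("wrist","w9");i=cv2.cvtColor(c["image"],cv2.COLOR_RGB2HSV)
o=np.array([285,170]);s=i[170:240,285:370]
m=((s[...,1]<70)&(s[...,2]>110)).astype(np.uint8)
cs,_=cv2.findContours(m,cv2.RETR_EXTERNAL,cv2.CHAIN_APPROX_NONE)
for k in cs:
    if cv2.contourArea(k)>60:
        b=cv2.boxPoints(cv2.minAreaRect(k))+o;W=np.array([pt(c,*q,.103) for q in b])
        print(cv2.contourArea(k),b.round(1).tolist(),W.mean(0).round(4),[(round(np.linalg.norm(W[(j+1)%4]-W[j])*1e3,1),round(np.degrees(np.arctan2(*(W[(j+1)%4]-W[j])[1::-1]))%90,1)) for j in range(4)])
t=cam("top","top9");a=cv2.imread("pics/top0.png").astype(int);b=t["image"][:,:,::-1].astype(int)
d=(np.abs(a-b).sum(2)>60).astype(np.uint8);n,_,S,C=cv2.connectedComponentsWithStats(d)
print([S[j].tolist() for j in range(1,n) if S[j,4]>8])
E
```

```text
t 26.15 p [ 0.4921 -0.3354  0.2022] xang 36.97 z [ 0.001 -0.001 -1.   ] F [-0.7 -0.7 -0. ] M [0.01 0.02 0.02] op 0.548 ff 0.0 q6 [-0.77  0.15  1.82  0.    1.17  0.16]
517.5 [[310.0, 194.0], [335.0, 194.0], [335.0, 216.0], [310.0, 216.0]] [ 0.4944 -0.3338  0.103 ] [(np.float64(18.5), np.float64(37.0)), (np.float64(17.4), np.float64(37.7)), (np.float64(18.9), np.float64(37.0)), (np.float64(17.4), np.float64(36.3))]
61.0 [[312.0, 171.0], [333.0, 171.0], [333.0, 175.0], [312.0, 175.0]] [ 0.5141 -0.319   0.103 ] [(np.float64(15.2), np.float64(37.0)), (np.float64(3.0), np.float64(37.6)), (np.float64(15.2), np.float64(37.0)), (np.float64(3.0), np.float64(36.4))]
[[283, 147, 23, 29, 315], [241, 152, 275, 243, 17453], [301, 162, 4, 6, 15], [298, 169, 7, 5, 22], [290, 177, 4, 3, 11], [288, 177, 22, 11, 168], [0, 273, 216, 127, 11271], [12, 287, 7, 10, 34], [314, 369, 39, 31, 756], [358, 385, 11, 15, 87], [80, 387, 14, 13, 22], [307, 390, 3, 10, 17], [299, 396, 6, 4, 14]]
```

Key is back at its original spot and height. A quick last look at the fixture confirms whether the knob and bolt stayed.

Emit:
send_rows(moves="0 0 0 0.75 -0.627 0 0.1;0 0 0 0.75 -0.627 0 0.1;0 0 0 0.75 -0.627 0 0.1;0 0 0 0.75 -0.627 0 0.1")

```text
time: 26.75
eef_pos: [0.5358, -0.1411, 0.199]
tcp_rot: [0.948, 0.319, -0.001, -0.002]
contact_force: [0.5, -0.7, 0.0]
opening: 0.554
finger_force: 0.0
```

Emit:
send_rows(moves="0 0 0.07 0.75 -0.627 0.1 0.1;0 0 0.07 0.75 -0.627 0.1 0.1;0 0 0.07 0.75 -0.627 0.1 0.1;0 0 0.07 0.75 -0.627 0.1 0.1;0 0 0.07 0.75 -0.627 0.1 0.1")

```text
time: 27.38
eef_pos: [0.5805, 0.0455, 0.1798]
tcp_rot: [0.995, 0.104, -0.001, 0.0]
contact_force: [0.0, -0.3, -0.3]
opening: 0.548
finger_force: 0.0
```

```bash
python3 - <<'E'
from h import *
c=cam("wrist","w10");st();i=c["image"];f=i.astype(int)
u,v=map(int,proj(c,g(-.032,-.052,.042)));print(u,v)
gq=f.sum(2)//3;m=(gq<100).astype(np.uint8)
cs,_=cv2.findContours(m[v-40:v+40,u-40:u+40],cv2.RETR_LIST,cv2.CHAIN_APPROX_NONE)
for k in cs:
    A=cv2.contourArea(k)
    if 120<A<500:
        r=cv2.minAreaRect(k);b=cv2.boxPoints(r)+[u-40,v-40];W=np.array([pt(c,*q,.042) for q in b]);e=W[1]-W[0]
        print("recess",A,W.mean(0).round(4),np.linalg.norm(e).round(4),np.degrees(np.arctan2(e[1],e[0]))%90)
for nm,x in(("bolt line",-.032),("no bolt",-.045)):
    print(nm,[(y,gq[int(round(q[1])),int(round(q[0]))]) for y in range(-16,12,2) for q in[proj(c,g(x,y/1e3,.018))]])
print("edge scan",[(x,f[int(round(q[1])),int(round(q[0]))].tolist()) for x in range(-32,-15,1) for q in[proj(c,g(x/1e3,.03,.018))]])
E
```

```text
t 27.43 p [0.5806 0.0445 0.1802] xang 11.8 z [-0.002 -0.001 -1.   ] F [ 0.3 -0.9 -0.6] M [-0.01 -0.01 -0.05] op 0.548 ff 0.0 q6 [-0.1   0.15  1.86 -0.    1.13  1.27]
325 192
recess 279.5 [0.5584 0.0663 0.042 ] 0.0113 11.931042522685587
recess 241.0 [0.5815 0.042  0.042 ] 0.0137 11.931917306512801
recess 224.0 [0.6037 0.0724 0.042 ] 0.0116 11.933633340010587
bolt line [(-16, np.int64(126)), (-14, np.int64(121)), (-12, np.int64(120)), (-10, np.int64(115)), (-8, np.int64(88)), (-6, np.int64(131)), (-4, np.int64(133)), (-2, np.int64(131)), (0, np.int64(135)), (2, np.int64(141)), (4, np.int64(134)), (6, np.int64(135)), (8, np.int64(130)), (10, np.int64(135))]
no bolt [(-16, np.int64(134)), (-14, np.int64(132)), (-12, np.int64(130)), (-10, np.int64(140)), (-8, np.int64(136)), (-6, np.int64(135)), (-4, np.int64(135)), (-2, np.int64(131)), (0, np.int64(135)), (2, np.int64(140)), (4, np.int64(138)), (6, np.int64(135)), (8, np.int64(137)), (10, np.int64(133))]
edge scan [(-32, [135, 138, 140]), (-31, [134, 138, 139]), (-30, [134, 137, 138]), (-29, [138, 138, 139]), (-28, [134, 138, 138]), (-27, [134, 137, 139]), (-26, [136, 139, 141]), (-25, [135, 138, 140]), (-24, [135, 137, 137]), (-23, [111, 117, 127]), (-22, [38, 64, 108]), (-21, [37, 64, 106]), (-20, [43, 70, 109]), (-19, [39, 63, 107]), (-18, [36, 64, 104]), (-17, [37, 65, 107]), (-16, [39, 68, 108])]
```

```bash
python3 -c "
from plant import ctrl
print(ctrl.sign_off())"
```

```text
the job is handed in; nothing more can be done
None
```

I handed the job in at about 27 s: the board is home against the stop, the knob is turned to its stop with the bolt out behind the board, and the key is back down in its own hole and released; no verdict was shown, and I did not check each bystander individually.

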